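# Crack the sealed dry box and hold it ajar

### The job

Break the lid of the orange dry box free from its sticky seal and hold it just ajar, its front edge about three centimetres up (two to four will do), steadily for three seconds so that the box can air, without ever letting the lid fly up beyond seven centimetres. The lid has no stay, so finish with the gripper still holding it there. Leave the green box shut and do not disturb the things lying around.

Things in the scene. Friction and masses are not known exactly. Their poses are not given: they have to be found in the camera images.
- orange_box: the orange dry box with a clear, orange-edged lid and an orange T-handle, 150 mm deep (its x), 180 mm wide (its y), 90 mm high, walls 4 mm, on a base plate 162 x 192 x 6 mm fixed to the bench so that it cannot move. Origin: centre of the underside. Its -x side is the front; the lid's hinge line runs along y over the back rim, at x = +75 mm, z = 90 mm
- orange_lid: lid of the orange box: plate 150 x 180 x 6 mm, about 0.3 kg, hinged along its back edge. Origin on the hinge line; shut, its axes are the box's and the plate reaches to x = -150 mm; opening (up to 1.6 rad) lifts the -x, front side. A rubber bead under the front edge holds it shut. Past the bead it swings freely with no stay: let go, it drops back to rest on the bead, about 14 mm open in front
- orange_handle (a point): centre of the orange lid's T-handle: a round crossbar 11 mm thick, 40 mm long along the lid's y, on one 8 mm post, with its centre 35 mm above the lid's top face and 120 mm in front of the hinge line (so 131.5 mm above the bench when shut); open space under both its arms. Axes as the lid's
- orange_edge (a point): middle of the lower front edge of the orange lid; its height above orange_rim is how far the lid stands open (nearly 0 when shut). Pulled upward at the handle, the sealed lid takes about 12 to 16 N to start; the need falls to none at about 8 mm of lift, then the bead kicks it on up to about 14 mm, where the lid is free
- orange_rim (a point): middle of the top of the orange box's front rim, fixed on the box, 90 mm above the bench; axes as the box's
- green_box: the green dry box of the same make as the orange one, with a clear, red-edged lid and a red T-handle; not to be opened, 150 mm deep (its x), 180 mm wide (its y), 90 mm high, walls 4 mm, on a base plate 162 x 192 x 6 mm fixed to the bench so that it cannot move. Origin: centre of the underside. Its -x side is the front; the lid's hinge line runs along y over the back rim, at x = +75 mm, z = 90 mm
- green_edge (a point): middle of the lower front edge of the green box's lid, which is shut with the same kind of seal
- green_rim (a point): middle of the top of the green box's front rim, 90 mm above the bench; axes as the box's
- tape_roll: black roll of tape lying flat, 70 mm across, 19 mm high, hole 32 mm; origin: centre of its underside
- wheel: small robot wheel lying flat, black tyre 66 mm across, yellow hub, 26 mm high; origin: centre of its underside
- screw_pot: small yellow open pot, 44 mm across, 30 mm high; origin: centre of its underside
- screwdriver: screwdriver with a blue handle lying on the bench, along its own x, handle to -x; origin near its middle on the underside

How it is judged:
By the outcome, as a careful person would: the job done as asked, in the order asked, and still so for the second after the job is handed in, while the arm keeps its last pose, push and grip.
It also fails if it takes over 38 s, if anything falls off the work surface, if the arm or the gripper's body presses on something with over 40 N, if the wrist force passes 120 N, or if a joint passes its speed limit or range.

### The arm

A 7-joint arm with a two-finger parallel gripper is mounted at the origin on the work surface. World frame = base frame: x ahead of the robot, y to its left, z up, the work surface at z = 0. Lengths are in m, angles in degrees, forces in N, time in s.
With the tool pointing down it reaches from about 0.425 to 0.875 m from the base axis. Payload 4.7 kg.
Tool frame: the origin (TCP) lies midway between the tips of the shut fingers; the grasp point (between the pads) lies 19 mm behind it; z points along the fingers, y is the direction in which the jaws open and shut (so a half turn about z gives the same grasp; the last joint's range is limited). The gripper opens to 87 mm and grips with 3 to 60 N. Pads are 19 mm wide; open, the fingers measure 117 mm over their backs; the gripper's body (75 mm by 190 mm) begins 51 mm behind the grasp point.
Start: joints at [-75.567, 18.392, -4.016, 83.108, 1.295, 78.541, -3.26], TCP at [0.153, 0.632, 0.223] pointing down, gripper open.
Joint ranges: [-163.93, 163.93], [-17.29, 119.83], [-79.2, 71.16], [3.27, 140.29], [-89.18, 269.18], [5.43, 117.66], [-154.24, 154.24]. Speed limits (degrees/s): [147.25, 147.25, 180, 180, 180, 180, 180].

### API

Orientations are given as [roll, pitch, yaw] about the fixed x, y, z axes, in that order (R = Rz(yaw) Ry(pitch) Rx(roll)).
In Python, from cell import env gives the robot as it stands.
- The arm moves only by the tool apply_moves, never from a script. Its argument "targets" is a list of rows, each a list of 2 entries, a list of its own where there are three numbers: the shift along the world's x, y, z in mm, then the turn, a rotation vector about the world's x, y, z in rad. A call has 1 to 8 rows; each row is the pose to reach, as a shift and turn from the pose commanded when the call began; what a row does not reach only later rows make up. A row lasts 1/10 s, in which the tool goes at most 50 mm and 8.59 degrees, less where a joint would pass 70% of its speed; a pose out of reach is approached as far as the arm can. A call with a gripper value outside its range is refused whole. "hand" is the finger opening in mm, from 0 to 87, set as the call begins (left out, the last holds). The fingers move at their own pace and stop on an object; "squeeze" is the grip in N (left out, the last holds). Time passes only in rows, so rows that repeat a pose let the fingers close. It gives the time, the measured TCP pose, the force and the opening at its end, in the units of the state.
- env.get_obs(): the state, without advancing time (a new reading comes with each control period).
- env.read_camera(name): name is "scene" or "top" or "wrist"; returns a dict with "image" (384x512x3 uint8, red, green, blue), "camera_matrix" (3x3 intrinsics, pixels), "k1" (the pictures are not rectified: a ray, as slopes to the right and down, at radius r is drawn at 1 + k1 r^2 times it, then the intrinsics apply), "camera_from_world" (4x4, takes a point from world to camera coordinates); the wrist camera has in their place "mount" (4x4, takes a point from camera to tool coordinates, whose origin is the TCP and whose axes are the flange's). Camera axes: x right, y down, z forward; pixel columns grow to the right and rows downward; lengths in m; the calibration is good to about 2 mm. A picture is of the moment at which its call begins: read the wrist's pose just before it. There is no depth.
- env.sign_off(): hands the job in, once; it reports no verdict.
Trained networks look in a picture, given as the dict that the camera call returned (one of the last four; its "shot" number tells which), for a name from the list of things; names that differ only in an ending like _2 or _b are one class to them, and where a whole thing is asked for, a point or a joint stands for the part that bears it (a point fixed in the world has none). Each returns a list of dicts, best first, with "conf" (0 to 1); they miss things now and then, are a little off and sometimes report something else, mostly with a low value. They report only what shows in the picture. A call takes as long as a camera call.
- env.regions_of(picture, target): "region" (384x512 bool, what is visible of it) and "rect" ([left, top, right, bottom] in pixels, round what is visible of it).
The state is a dict: "time_s": time; "qpos": joint angles; "joint_velocities": joint speeds; "effort": joint torques, N m; "tool_pos": TCP position; "tool_rot": TCP orientation; "force": force on the tool from outside, world axes, zero at the start; "wrist_torque": the same for the moment, N m; "grip_width": finger opening in m.
Only numpy, scipy, OpenCV 4.12 (cv2) and the standard library are available. Lean on these libraries where they do the work, as an engineer would, in place of code of your own. Each camera call takes 0.05 s, during which the arm holds its last target. There are 200 camera calls.

## Working session

There is one attempt and no reset: what is moved stays moved. The work goes in short steps, Python scripts to look and compute and a tool call to move; the robot and the scene stay as the last step left them, time stands still between calls to the robot, and variables do not carry over. Pictures are saved under pics/ and viewed, about 8 in all and at most 12, crops included, and the job is handed in when it is done.

Besides the shell and the picture viewer there is one more tool, called after "Request:" as name([rows], argument=value, ...), one row to a line, values as JSON. apply_moves: Moves the arm, as the interface text tells. Its arguments: {"type":"object","properties":{"targets":{"type":"array","items":{"type":"array"}},"hand":{"type":"number"},"squeeze":{"type":"number"}},"required":["targets"]}

```bash
ls; mkdir -p pics
cat > h.py <<'E'
from cell import env
import numpy as np, cv2
def save(p,n): cv2.imwrite('pics/'+n,cv2.cvtColor(p['image'],cv2.COLOR_RGB2BGR))
E
python3 - <<'E'
from h import *
o=env.get_obs(); print(o)
a=env.read_camera('scene'); b=env.read_camera('top')
im=np.hstack([a['image'],b['image']])
cv2.imwrite('pics/a.png',cv2.cvtColor(a['image'],cv2.COLOR_RGB2BGR));cv2.imwrite('pics/b.png',cv2.cvtColor(b['image'],cv2.COLOR_RGB2BGR))
for n,p in (('scene',a),('top',b)):
    print(n,p['camera_matrix'].tolist(),p['k1'],np.round(p['camera_from_world'],4).tolist())
    for t in ['orange_box','orange_lid','orange_handle','green_box','tape_roll','wheel','screw_pot','screwdriver']:
        for r in env.regions_of(p,t)[:2]:
            ys,xs=np.nonzero(r['region']); print(t,round(r['conf'],2),r['rect'],xs.mean().round(1),ys.mean().round(1),len(xs))
E
```

```text
pics
{'time_s': 0.0, 'qpos': array([-75.56773648,  18.43835272,  -4.01536744,  83.1743924 ,
         1.29534172,  78.53960669,  -3.26027856]), 'joint_velocities': array([-0.0210363 ,  0.10085378,  0.07097681, -0.01051192, -0.01933632,
       -0.13111988,  0.10918624]), 'effort': array([-6.83257986e-05, -4.91284633e+01, -4.03804053e-01, -3.12530851e+01,
       -6.38413173e-02,  4.34856664e-02,  1.85232666e-04]), 'tool_pos': array([0.1530366 , 0.63116962, 0.22147396]), 'tool_rot': array([-1.79892907e+02,  6.06612334e-03,  1.66377114e+02]), 'force': array([-0.18339239, -0.21494315,  0.06893366]), 'wrist_torque': array([ 9.16681325e-03, -4.79205433e-05,  2.42580937e-02]), 'grip_width': 0.08740257528707046}
scene [[368.3719017242012, 0.0, 260.59863643116677], [0.0, 368.3719017242012, 187.00639074479932], [0.0, 0.0, 1.0]] 0.02109248088044545 [[0.6543, 0.7563, 0.0008, -0.3546], [0.5133, -0.4433, -0.7349, -0.2009], [-0.5554, 0.4812, -0.6782, 1.4023], [0.0, 0.0, 0.0, 1.0]]
orange_box 0.72 [288.4, 147.9, 362.0, 222.9] 323.7 184.3 3702
orange_lid 0.86 [293.1, 146.4, 359.9, 195.9] 325.6 172.5 20
[... 547 characters left out ...]
0, 455.9538255960151, 201.59375623602708], [0.0, 0.0, 1.0]] -0.006051824349026116 [[0.0029, -0.9999, -0.0144, 0.0097], [-0.9924, -0.0011, -0.1231, 0.5678], [0.1231, 0.0146, -0.9923, 1.4317], [0.0, 0.0, 0.0, 1.0]]
orange_box 0.88 [163.2, 156.7, 235.8, 226.1] 199.5 188.6 3296
orange_lid 0.65 [162.2, 156.2, 230.1, 220.3] 196.9 186.7 2785
orange_handle 0.62 [161.1, 156.0, 231.2, 219.0] 197.5 186.8 2856
green_box 0.64 [277.7, 186.1, 344.2, 246.3] 313.4 211.9 3189
tape_roll 0.84 [250.9, 244.8, 268.4, 270.5] 261.0 258.5 298
wheel 0.89 [254.1, 135.1, 270.8, 156.1] 261.3 145.6 319
screw_pot 0.58 [389.6, 220.8, 405.5, 234.2] 398.2 225.9 154
screwdriver 0.59 [116.7, 224.0, 130.6, 258.6] 122.9 241.7 251
```

Run:
```python
import cv2
a=cv2.imread('pics/a.png');b=cv2.imread('pics/b.png')
cv2.imwrite('pics/a2.png',cv2.resize(a[110:310,90:390],None,fx=2.66,fy=2.66,interpolation=cv2.INTER_CUBIC))
cv2.imwrite('pics/b2.png',cv2.resize(b[120:290,100:370],None,fx=2.96,fy=2.96,interpolation=cv2.INTER_CUBIC))
```

```text
(no output)
```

View pics/a2.png

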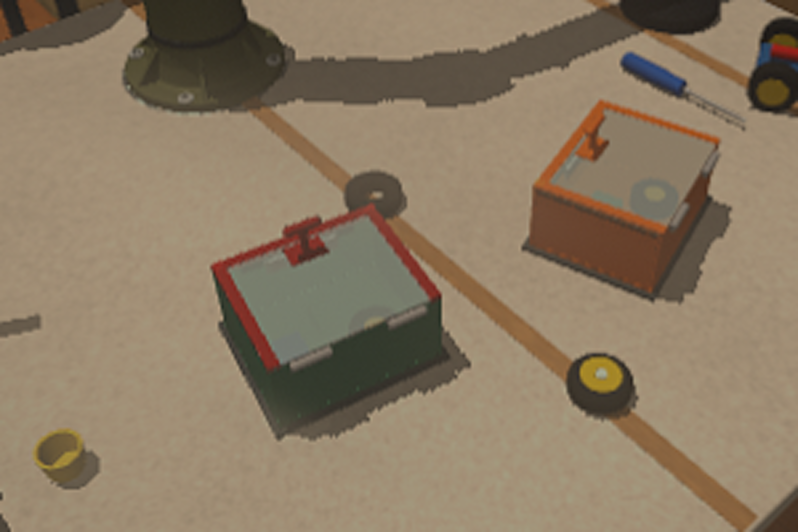

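View pics/b2.png

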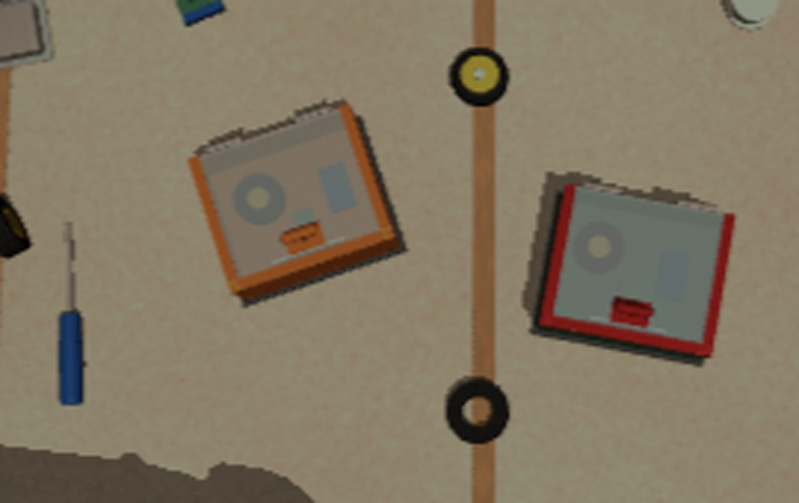

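The scene crop shows the orange box at right with its lid front edge at crop px (602,101)-(535,187) and handle near (597,135). The top crop shows the lid corners at (237,291), (396,234), (347,103) and (192,157), with the handle bar at (302,236). Both lids are shut. Next I'll fit the pose.

```bash
cat >> h.py <<'E'
def proj(p,P,K=None,T=None):
    T=p['camera_from_world']; P=np.atleast_2d(P); c=P@T[:3,:3].T+T[:3,3]
    s=c[:,:2]/c[:,2:]; s=s*(1+p['k1']*(s**2).sum(1,keepdims=True)); K=p['camera_matrix']
    return s*[K[0,0],K[1,1]]+[K[0,2],K[1,2]]
def box(v,L):
    c,s=np.cos(v[2]),np.sin(v[2]); L=np.array(L,float); return np.c_[v[0]+c*L[:,0]-s*L[:,1],v[1]+s*L[:,0]+c*L[:,1],L[:,2]]
E
python3 - <<'E'
from h import *
from scipy.optimize import least_squares
a=env.read_camera('scene'); b=env.read_camera('top')
A=np.array([[602,101],[535,187],[668,232],[718,143]])/2.66+[90,110]
B=np.array([[235,292],[396,234],[347,103],[192,157]])/2.96+[100,120]
L=[[-.075,.09,.096],[-.075,-.09,.096],[.075,-.09,.096],[.075,.09,.096]]
H=[[-.045,0,.1315]]
f=lambda v,q=None:np.r_[(proj(a,box(v,L))-A).ravel(),(proj(b,box(v,L))-B).ravel()]
r=least_squares(f,[.6,.13,.34]);v=r.x
print(v,np.degrees(v[2]),r.fun.round(1))
print('handle',box(v,H), (proj(a,box(v,H))-[90,110])*2.66,(proj(b,box(v,H))-[100,120])*2.96)
o=env.get_obs();print(o['tool_pos'],o['tool_rot'],o['time_s'])
w=env.read_camera('wrist');print(w['mount'],w['camera_matrix'],w['k1'])
E
```

```text
[0.60962807 0.20059171 0.34685018] 19.873051186518364 [-1.2 -0.2 -0.5  0.1 -1.2  1.   0.8 -1.6 -0.7 -0.5  0.  -0.5  0.7 -1.
 -1.4  0. ]
handle [[0.56730791 0.18529453 0.1315    ]] [[595.20497031 125.01048954]] [[300.50585855 230.16694577]]
[0.15314126 0.63171702 0.22258549] [1.79995714e+02 1.44070440e-03 1.66377266e+02] 1.0
[[ 1.05541792e-03 -9.69471259e-01 -2.45202701e-01  6.61767302e-02]
 [ 9.99999420e-01  1.07619475e-03  4.92548694e-05  8.85723427e-04]
 [ 2.16134680e-04 -2.45202611e-01  9.69471832e-01 -1.61752511e-01]
 [ 0.00000000e+00  0.00000000e+00  0.00000000e+00  1.00000000e+00]] [[275.69011401   0.         252.75315816]
 [  0.         275.69011401 195.08240551]
 [  0.           0.           1.        ]] 0.0208723539004675
```

Request:
apply_moves([
  [[10,-11,0],[0,0,-0.024]],
  [[35,-38,0],[0,0,-0.083]],
  [[65,-70,0],[0,0,-0.155]],
  [[95,-103,0],[0,0,-0.226]],
  [[125,-135,0],[0,0,-0.298]],
  [[155,-167,0],[0,0,-0.369]],
  [[185,-200,0],[0,0,-0.441]],
  [[215,-232,0],[0,0,-0.512]],
], hand=60)

```text
time_s: 1.85
tool_pos: [0.3697, 0.397, 0.2229]
tool_rot: [180.0, 0.0, 136.7]
force: [0.9, 0.9, 0.5]
grip_width: 0.06
```

Request:
apply_moves([
  [[30,-32,0],[0,0,-0.071]],
  [[60,-65,0],[0,0,-0.143]],
  [[90,-97,0],[0,0,-0.214]],
  [[120,-129,0],[0,0,-0.285]],
  [[150,-162,0],[0,0,-0.357]],
  [[180,-195,0],[0,0,-0.428]],
  [[194,-210,0],[0,0,-0.462]],
  [[199,-215,0],[0,0,-0.474]],
])

```text
time_s: 2.65
tool_pos: [0.5684, 0.1809, 0.2227]
tool_rot: [180.0, 0.1, 109.5]
force: [-0.4, 0.3, -0.1]
grip_width: 0.0596
```

Run:
```python
from h import *
o=env.get_obs();print(o['tool_pos'],o['tool_rot'],o['time_s'],o['force'],o['grip_width'])
w=env.read_camera('wrist');o=env.get_obs();print(o['tool_pos'],o['tool_rot'],o['force'])
save(w,'w1.png');np.savez('w1.npz',pos=o['tool_pos'],rot=o['tool_rot'])
cv2.imwrite('pics/w1b.png',cv2.resize(cv2.imread('pics/w1.png'),(768,576)))
for r in env.regions_of(w,'orange_handle')[:2]: print(r['conf'],r['rect'])
```

```text
[0.56844859 0.18091852 0.22268151] [1.79995641e+02 5.66936472e-02 1.09502212e+02] 2.65 [-0.44976047  0.28359555 -0.08203027] 0.05960204092910525
[0.56808959 0.18222436 0.22252036] [-1.79999568e+02  2.89232513e-02  1.09617514e+02] [-0.11324107 -0.95903059  0.93499278]
0.9 [221.6, 93.3, 376.0, 242.2]
```

View pics/w1b.png

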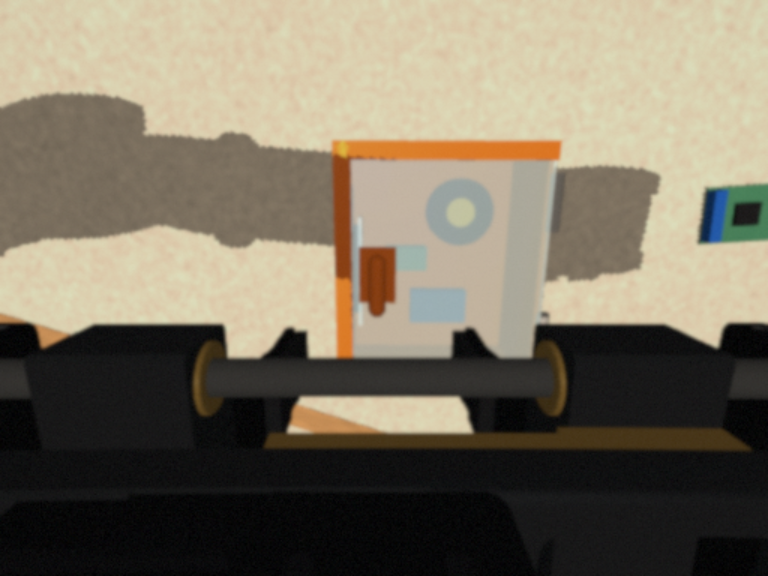

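Wrist view: the orange lid with its T-handle bar at px x≈377, y 255–316 (in the 768-wide picture), running straight up and down. Its axis is square to the jaws.

```bash
cat >> h.py <<'E'
from scipy.spatial.transform import Rotation as R
def ray(w,pos,rot,uv,z):
    K=w['camera_matrix']; s=(np.array(uv)-[K[0,2],K[1,2]])/[K[0,0],K[1,1]]
    u=s.copy()
    for _ in range(5): u=s/(1+w['k1']*(u**2).sum())
    W=R.from_euler('xyz',rot,degrees=True).as_matrix(); M=w['mount']
    d=W@M[:3,:3]@np.r_[u,1]; o=pos+W@M[:3,3]; return o+d*(z-o[2])/d[2]
E
python3 - <<'E'
from h import *
o=env.get_obs();w=env.read_camera('wrist');W=R.from_euler('xyz',o['tool_rot'],degrees=True)
p=lambda u,v,z:ray(w,o['tool_pos'],o['tool_rot'],[u/1.5,v/1.5],z)
top,bot=p(377,255,.1315),p(377,316,.1315);c=(top+bot)/2
print('bar',c,np.linalg.norm(top-bot))
fl,bl=p(338,141,.096),p(561,141,.096);print('corners',fl,bl,np.linalg.norm(fl-bl),np.degrees(np.arctan2(*(bl-fl)[[1,0]])))
print('offset mm',(c-o['tool_pos'])*1e3,o['tool_pos'],o['tool_rot'])
print('in tool',W.inv().apply(c-o['tool_pos'])*1e3)
E
```

```text
bar [0.56400651 0.19124278 0.1315    ] 0.039328685066379265
corners [0.50944876 0.26658478 0.096     ] [0.64676173 0.31586615 0.096     ] 0.14588867441406322 19.74297114620627
offset mm [ -2.96463178   6.8454214  -90.96297217] [0.56697114 0.18439736 0.22246297] [-1.79975560e+02 -2.82455955e-02  1.09824401e+02]
in tool [ 7.40031458 -0.42858832 90.96682251]
```

Request:
apply_moves([
  [[-1,3,-10],[0,0,0]],
  [[-2,5,-30],[0,0,0]],
  [[-2,6,-52],[0,0,0]],
  [[-2,6,-74],[0,0,0]],
  [[-2,6,-92],[0,0,0]],
  [[-2,6,-103],[0,0,0]],
  [[-2,6,-110],[0,0,0]],
  [[-2,6,-110],[0,0,0]],
])

```text
time_s: 3.6
tool_pos: [0.5642, 0.1914, 0.1117]
tool_rot: [-179.9, -0.0, 110.0]
force: [-0.1, 0.3, 0.3]
grip_width: 0.0603
```

Request:
apply_moves([
  [[0,0,0],[0,0,0]],
  [[0,0,0],[0,0,0]],
  [[0,0,0],[0,0,0]],
  [[0,0,0],[0,0,0]],
  [[0,0,0],[0,0,0]],
  [[0,0,0],[0,0,0]],
  [[0,0,0],[0,0,0]],
  [[0,0,0],[0,0,0]],
], hand=0, squeeze=45)

```text
time_s: 4.4
tool_pos: [0.5634, 0.1901, 0.1124]
tool_rot: [-179.8, -0.0, 109.9]
force: [-5.3, -1.9, 4.2]
grip_width: 0.0098
```

Run:
```python
from h import *
w=env.read_camera('scene');o=env.get_obs();print(o['time_s'],o['tool_pos'],o['tool_rot'],o['force'],o['wrist_torque'],o['grip_width'])
save(w,'s2.png');a=cv2.imread('pics/s2.png')[100:240,250:400]
cv2.imwrite('pics/s2b.png',cv2.resize(a,None,fx=4,fy=4,interpolation=cv2.INTER_CUBIC))
```

```text
4.45 [0.56346706 0.1900578  0.1124317 ] [-1.79768755e+02 -1.55632110e-02  1.09865503e+02] [-4.68460514 -1.49397635  3.78932686] [-0.47037748  1.13861546 -0.06438604] 0.009728230050005709
```

View pics/s2b.png

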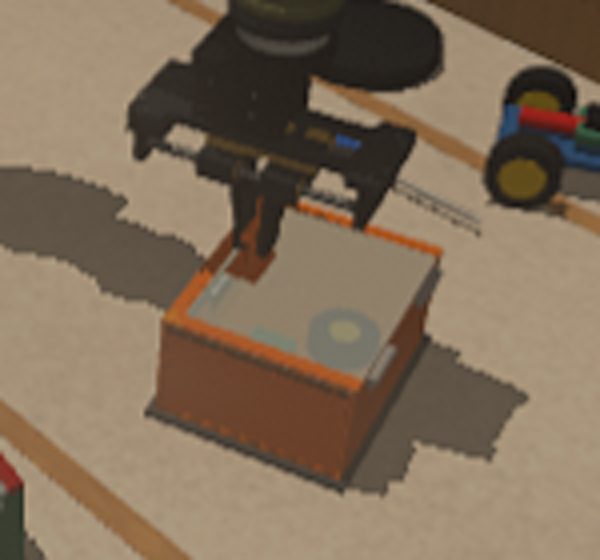

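The handle is gripped at the pads with an opening of about 10 mm, and the lid is still shut. Next I lift slowly along the hinge arc.

Request:
apply_moves([
  [[0.2,0.1,1.2],[-0.0034,0.0094,0]],
  [[0.4,0.2,2.4],[-0.0068,0.0188,0]],
  [[0.7,0.2,3.6],[-0.01,0.028,0]],
  [[0.9,0.3,4.8],[-0.0136,0.0376,0]],
  [[0.9,0.3,4.8],[-0.0136,0.0376,0]],
  [[0.9,0.3,4.8],[-0.0136,0.0376,0]],
])

```text
time_s: 5.05
tool_pos: [0.5628, 0.1899, 0.1132]
tool_rot: [-177.2, 0.1, 109.9]
force: [-5.1, -2.6, -24.7]
grip_width: 0.0095
```

Run:
```python
from h import *
w=env.read_camera('scene')
for i in range(3):
    o=env.get_obs();print(o['time_s'],o['tool_pos'].round(4),o['tool_rot'].round(2),o['force'].round(1),o['wrist_torque'].round(2),o['grip_width'].round(4));env.read_camera('top')
save(w,'s3.png')
im=np.hstack([cv2.imread('pics/s%d.png'%k)[130:240,280:380] for k in (2,3)])
cv2.imwrite('pics/s3b.png',cv2.resize(im,None,fx=4,fy=4,interpolation=cv2.INTER_CUBIC))
```

```text
Traceback (most recent call last):
AttributeError: 'float' object has no attribute 'round'
```

Run:
```python
from h import *
np.set_printoptions(precision=4,suppress=True)
w=env.read_camera('scene')
for i in range(3):
    o=env.get_obs();print(o['time_s'],o['tool_pos'],o['tool_rot'],o['force'],o['wrist_torque'],o['grip_width']);w=env.read_camera('scene')
save(w,'s3.png')
im=np.hstack([cv2.imread('pics/s%d.png'%k)[130:240,280:380] for k in (2,3)])
cv2.imwrite('pics/s3b.png',cv2.resize(im,None,fx=4,fy=4,interpolation=cv2.INTER_CUBIC))
```

```text
5.15 [0.5628 0.1898 0.1131] [-177.2081    0.0576  109.8814] [ -4.2673  -2.5266 -25.6108] [-0.3346  0.5903 -0.116 ] 0.009728140052633685
5.2 [0.5629 0.1898 0.1131] [-177.2126    0.0586  109.8763] [ -4.4731  -2.2122 -25.366 ] [-0.2965  0.5555 -0.0286] 0.009751418389717843
5.25 [0.5628 0.1898 0.1131] [-177.2146    0.0581  109.8822] [ -3.7573  -0.8461 -25.2538] [-0.326   0.561  -0.0599] 0.009360131528140001
```

View pics/s3b.png

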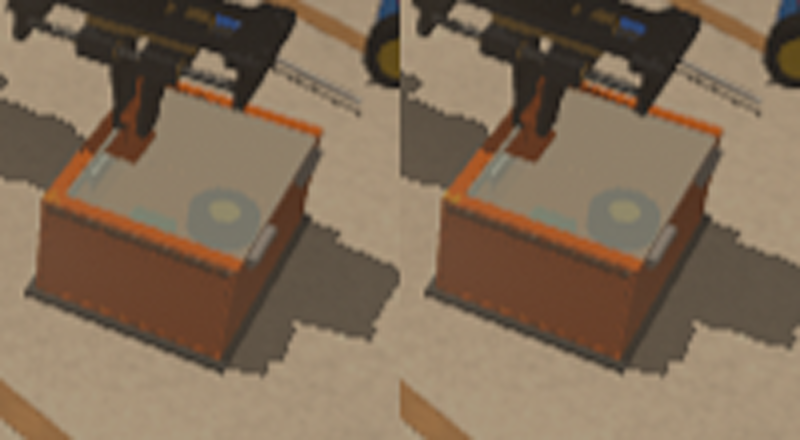

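Both frames show the lid still shut, with a steady pull of 25 N. I'll keep increasing in small steps, with a firmer grip.

Request:
apply_moves([
  [[0,0,0.3],[0,0,0]],
  [[0,0,0.6],[0,0,0]],
  [[0,0,0.9],[0,0,0]],
  [[0,0,0.9],[0,0,0]],
], squeeze=60)

```text
time_s: 5.7
tool_pos: [0.5629, 0.1898, 0.1132]
tool_rot: [-177.2, 0.1, 109.9]
force: [-3.0, -1.8, -29.0]
grip_width: 0.0092
```

Request:
apply_moves([
  [[0,0,0.4],[0,0,0]],
  [[0,0,0.8],[0,0,0]],
  [[0,0,1.2],[0,0,0]],
  [[0,0,1.6],[0,0,0]],
  [[0,0,1.6],[0,0,0]],
  [[0,0,1.6],[0,0,0]],
])

```text
time_s: 6.3
tool_pos: [0.5668, 0.1913, 0.1233]
tool_rot: [-177.8, -0.0, 109.9]
force: [-7.2, -1.8, -0.9]
grip_width: 0.0091
```

Run:
```python
from h import *
np.set_printoptions(precision=4,suppress=True)
o=env.get_obs();print(o['time_s'],o['tool_pos'],o['tool_rot'],o['force'],o['wrist_torque'],o['grip_width']);w=env.read_camera('wrist')
save(w,'w4.png');cv2.imwrite('pics/w4b.png',cv2.resize(cv2.imread('pics/w4.png')[60:300,100:420],None,fx=2.4,fy=2.4,interpolation=cv2.INTER_CUBIC))
```

```text
6.3 [0.5668 0.1913 0.1233] [-177.8129   -0.0483  109.8769] [-7.2381 -1.7661 -0.8948] [-0.7953  1.9098 -0.0911] 0.009063130103733712
```

View pics/w4b.png

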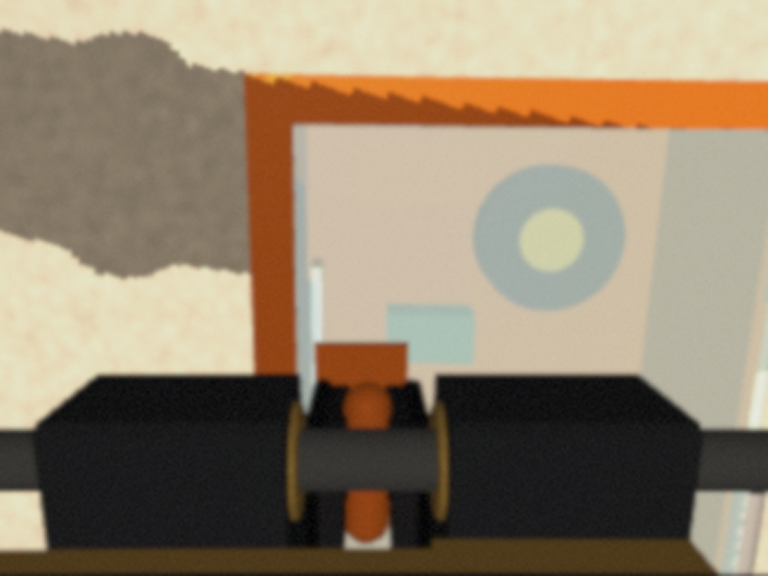

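The lid is free: the tool rose about 11 mm, which puts the edge about 14 mm up, and the crossbar sits squarely between the pads (crop px x≈368). Next I go on slowly towards 30 mm.

Request:
apply_moves([
  [[0.5,0.2,1.0],[-0.006,0.016,0]],
  [[1.2,0.4,2.6],[-0.012,0.033,0]],
  [[1.8,0.6,4.4],[-0.019,0.052,0]],
  [[2.5,0.9,6.2],[-0.025,0.07,0]],
  [[3.2,1.1,8.0],[-0.031,0.087,0]],
  [[3.8,1.4,10.0],[-0.038,0.105,0]],
  [[4.4,1.6,12.0],[-0.044,0.121,0]],
  [[4.9,1.8,13.5],[-0.049,0.136,0]],
])

```text
time_s: 7.15
tool_pos: [0.5713, 0.1928, 0.1377]
tool_rot: [-169.5, -0.0, 109.9]
force: [-9.4, -3.2, 2.4]
grip_width: 0.0091
```

Request:
apply_moves([
  [[0.4,0.1,1.3],[-0.003,0.008,0]],
  [[0.7,0.2,2.3],[-0.005,0.015,0]],
  [[0.7,0.2,2.6],[-0.005,0.015,0]],
  [[0.7,0.2,2.6],[-0.005,0.015,0]],
  [[0.7,0.2,2.6],[-0.005,0.015,0]],
  [[0.7,0.2,2.6],[-0.005,0.015,0]],
])

```text
time_s: 7.75
tool_pos: [0.5724, 0.1932, 0.1401]
tool_rot: [-168.6, -0.1, 109.9]
force: [-9.0, -3.4, 1.4]
grip_width: 0.009
```

Run:
```python
from h import *
np.set_printoptions(precision=4,suppress=True)
w=env.read_camera('wrist');o=env.get_obs();print(o['time_s'],o['tool_pos'],o['tool_rot'],o['force'],o['wrist_torque'],o['grip_width'])
G=lambda P,rot:P-R.from_euler('xyz',rot,degrees=True).apply([0,0,.019])
g0=G(np.array([.5635,.1901,.1124]),[-179.8,0,109.9]);g=G(o['tool_pos'],o['tool_rot']);print('bar shift mm',(g-g0)*1e3, 'along lid x',(g-g0)@[.941,.339,0]*1e3)
from scipy.optimize import brentq
th=brentq(lambda t:.12*np.sin(t)+.0415*(np.cos(t)-1)-(g-g0)[2],-.1,1);print('theta',th,'edge mm',150*np.sin(th))
s=env.read_camera('scene');t=env.read_camera('top')
save(w,'w5.png');save(s,'s5.png');save(t,'t5.png')
im=np.hstack([cv2.imread('pics/s%d.png'%k)[130:240,280:380] for k in (2,5)])
cv2.imwrite('pics/s5b.png',cv2.resize(im,None,fx=4,fy=4,interpolation=cv2.INTER_CUBIC))
```

```text
7.8 [0.5724 0.1932 0.1401] [-168.6513   -0.0688  109.8853] [-8.3961 -2.5684  2.4874] [-0.7851  1.9332 -0.0879] 0.009300840380924302
bar shift mm [12.3375  4.2854 27.3421] along lid x 13.06235536621068
theta 0.2400681261801657 edge mm 35.66531991320251
```

View pics/s5b.png

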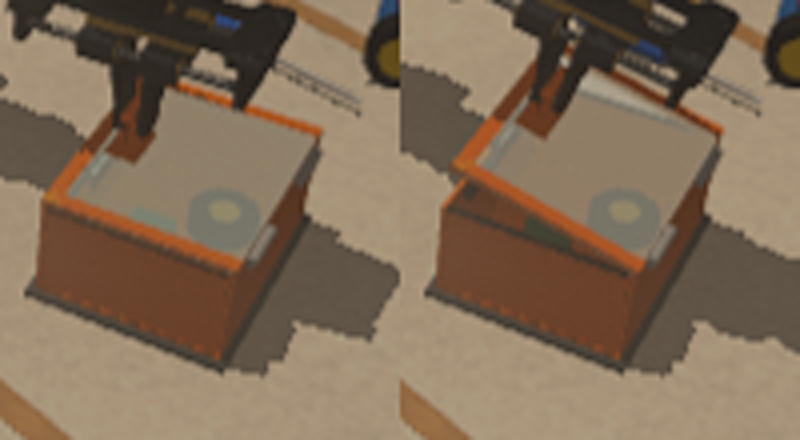

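The right frame shows the lid ajar, still held and the bar in the pads. By kinematics the edge is about 35.7 mm up, so I lower it to about 30 mm.

Request:
apply_moves([
  [[-0.2,-0.1,-0.6],[0.002,-0.005,0]],
  [[-0.6,-0.2,-1.5],[0.0045,-0.0125,0]],
  [[-1.0,-0.4,-2.6],[0.008,-0.021,0]],
  [[-1.4,-0.5,-3.6],[0.011,-0.03,0]],
  [[-1.7,-0.6,-4.3],[0.013,-0.035,0]],
  [[-1.8,-0.7,-4.6],[0.0136,-0.0376,0]],
  [[-1.8,-0.7,-4.6],[0.0136,-0.0376,0]],
  [[-1.8,-0.7,-4.6],[0.0136,-0.0376,0]],
])

```text
time_s: 8.7
tool_pos: [0.5705, 0.1926, 0.1356]
tool_rot: [-170.9, -0.1, 109.9]
force: [-9.0, -3.9, 1.3]
grip_width: 0.0091
```

```bash
cat > chk.py <<'E'
from h import *
np.set_printoptions(precision=4,suppress=True)
s=env.read_camera('scene');o=env.get_obs();print(o['time_s'],o['tool_pos'],o['tool_rot'],o['force'],o['grip_width'])
G=lambda P,rot:P-R.from_euler('xyz',rot,degrees=True).apply([0,0,.019])
g0=G(np.array([.5635,.1901,.1124]),[-179.8,0,109.9]);d=(G(o['tool_pos'],o['tool_rot'])-g0)
from scipy.optimize import brentq
th=brentq(lambda t:.12*np.sin(t)+.0415*(np.cos(t)-1)-d[2],-.1,1);print('edge mm',150*np.sin(th),'dx',d@[.941,.339,0]*1e3,120*(1-np.cos(th))+41.5*np.sin(th))
E
python3 - <<'E'
from chk import *
save(s,'s6.png');im=cv2.resize(cv2.imread('pics/s6.png')[130:240,280:380],None,fx=5,fy=5,interpolation=cv2.INTER_CUBIC)
v=[.6100,.2040,.3465]
for h,c in ((0,(255,0,0)),(20,(0,255,255)),(30,(0,255,0)),(40,(255,0,255))):
    t=np.arcsin(h/150);P=[[.075-.15*np.cos(t)+z*np.sin(t),y,.0905+.15*np.sin(t)+z*np.cos(t)] for z in (0,) for y in (-.09,.09)]
    q=(proj(s,box(v,P))-[280,130]+.5)*5;print(h,q)
    for x in q: cv2.drawMarker(im,tuple(int(k) for k in x),c,cv2.MARKER_CROSS,9,1)
cv2.imwrite('pics/s6b.png',im)
E
```

```text
8.75 [0.5706 0.1926 0.1356] [-170.9423   -0.0825  109.8861] [-8.8275 -2.5171  3.0472] 0.009273358097939863
edge mm 29.675602979669332 dx 10.393835401164926 10.582066901366645
0 [[ 59.5089 259.1659]
 [181.5358  96.3669]]
20 [[ 63.6275 233.9099]
 [186.7328  71.6193]]
30 [[ 67.3517 221.6006]
 [190.882   59.484 ]]
40 [[ 72.2663 209.5141]
 [196.1373  47.5144]]
```

View pics/s6b.png

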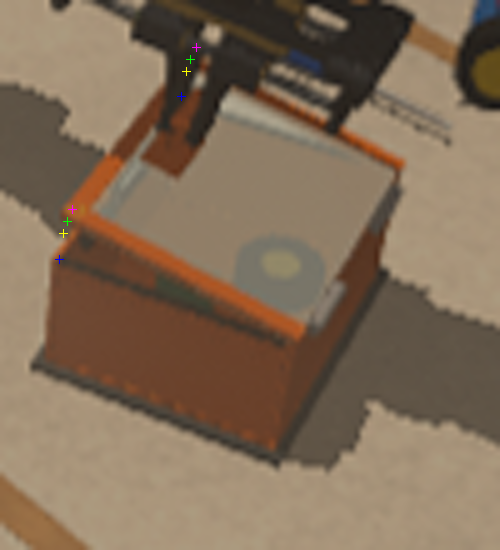

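The overlay marks for the lower front corner put the lid at about the 30 mm mark (crop px ≈(66,220)). Kinematics says 29.7 mm. Now I hold.

Request:
apply_moves([
  [[0,0,0],[0,0,0]],
  [[0,0,0],[0,0,0]],
  [[0,0,0],[0,0,0]],
  [[0,0,0],[0,0,0]],
  [[0,0,0],[0,0,0]],
  [[0,0,0],[0,0,0]],
  [[0,0,0],[0,0,0]],
  [[0,0,0],[0,0,0]],
])

```text
time_s: 9.55
tool_pos: [0.5705, 0.1925, 0.1355]
tool_rot: [-170.9, -0.1, 109.9]
force: [-9.7, -2.5, 1.1]
grip_width: 0.0093
```

Request:
apply_moves([
  [[0,0,0],[0,0,0]],
  [[0,0,0],[0,0,0]],
  [[0,0,0],[0,0,0]],
  [[0,0,0],[0,0,0]],
  [[0,0,0],[0,0,0]],
  [[0,0,0],[0,0,0]],
  [[0,0,0],[0,0,0]],
  [[0,0,0],[0,0,0]],
])

```text
time_s: 10.35
tool_pos: [0.5705, 0.1926, 0.1355]
tool_rot: [-170.9, -0.1, 109.9]
force: [-8.1, -2.9, 2.5]
grip_width: 0.0094
```

Request:
apply_moves([
  [[0,0,0],[0,0,0]],
  [[0,0,0],[0,0,0]],
  [[0,0,0],[0,0,0]],
  [[0,0,0],[0,0,0]],
  [[0,0,0],[0,0,0]],
  [[0,0,0],[0,0,0]],
  [[0,0,0],[0,0,0]],
  [[0,0,0],[0,0,0]],
])

```text
time_s: 11.15
tool_pos: [0.5705, 0.1925, 0.1355]
tool_rot: [-170.9, -0.1, 109.9]
force: [-8.4, -3.1, 1.9]
grip_width: 0.0092
```

Request:
apply_moves([
  [[0,0,0],[0,0,0]],
  [[0,0,0],[0,0,0]],
  [[0,0,0],[0,0,0]],
  [[0,0,0],[0,0,0]],
  [[0,0,0],[0,0,0]],
  [[0,0,0],[0,0,0]],
  [[0,0,0],[0,0,0]],
  [[0,0,0],[0,0,0]],
])

```text
time_s: 11.95
tool_pos: [0.5705, 0.1926, 0.1356]
tool_rot: [-170.9, -0.1, 109.9]
force: [-9.1, -4.2, 0.6]
grip_width: 0.0091
```

Request:
apply_moves([
  [[0,0,0],[0,0,0]],
  [[0,0,0],[0,0,0]],
  [[0,0,0],[0,0,0]],
  [[0,0,0],[0,0,0]],
  [[0,0,0],[0,0,0]],
  [[0,0,0],[0,0,0]],
  [[0,0,0],[0,0,0]],
  [[0,0,0],[0,0,0]],
])

```text
time_s: 12.75
tool_pos: [0.5705, 0.1925, 0.1355]
tool_rot: [-170.9, -0.1, 109.9]
force: [-9.1, -2.9, 1.2]
grip_width: 0.009
```

Run:
```python
from chk import *
a=cv2.imread('pics/s6.png').astype(int);b=cv2.cvtColor(s['image'],cv2.COLOR_RGB2BGR).astype(int)
print('max scene change over hold',abs(a-b).max(),(abs(a-b).max(2)>40).sum())
t=env.read_camera('top');p=cv2.cvtColor(cv2.imread('pics/b.png'),cv2.COLOR_BGR2RGB).astype(int)
q=abs(p-t['image'].astype(int)).max(2)
for n,(l,u,r,d) in dict(green=(278,186,344,246),tape=(251,245,268,270),wheel=(254,135,271,156),pot=(389,220,406,234),driver=(117,224,131,259)).items(): print(n,(q[u:d,l:r]>60).sum())
```

```text
12.8 [0.5706 0.1926 0.1356] [-170.9414   -0.0831  109.8876] [-8.6188 -3.7306  2.2415] 0.009485092464485975
edge mm 29.684386425346755 dx 10.398378920912558 10.585915391985735
max scene change over hold 25 0
green 0
tape 0
wheel 0
pot 0
driver 0
```

```bash
python3 -c "
from cell import env
print(env.sign_off())"
```

```text
the job is handed in; nothing more can be done
None
```

The orange lid is free of its seal and held about 3 cm open, with the gripper still closed on the handle. I handed the job in at about 12.8 s of the 38 s.

- **Breaking the seal:** I gripped the T-handle across its bar and pulled up slowly along the hinge arc. The lid came free and stood about 14 mm open. I then raised it to about 36 mm, above my 30 mm aim but inside the band, and lowered it to about 30 mm. The highest opening I measured was about 36 mm, though I had no readings at the moment it broke free.
- **The hold:** It stayed steady for about 4 s before hand-in. The arm's position puts the front edge at 29.7 mm, and the last viewed scene picture agrees. A later scene picture, compared by program, showed no change over the hold.
- **Other things:** The top camera showed no change at the green box, tape roll, wheel, screw pot or screwdriver.

Two things did not match expectations:

- **Pull force:** The pull reached at least 29 N before the seal gave, against the 12 to 16 N stated. I don't know why.
- **Sideways force:** About 9 N sideways remained on the tool while holding, small and steady.

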